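# Hold a part-fitted bottle plug down with the spring-return bench press

## Task

Find the amber bottle whose white plug still stands proud of its neck and, without lifting or tipping it, slide it across the worktop into the slot of the bench press, right up against the vee rest at the end. Then swing the press arm down against its spring all the way to its stop, so that the foot pushes the plug fully home, and finish while holding the arm down there: let go, and the spring throws the arm up and the plug rises again. Leave the other bottles and the tweezers where they are.

Things in the scene. Friction and masses are not known exactly. Their poses are not given: they have to be found in the camera images.
- press: fixed grey bench press. Origin: centre of the bottle seat, z = 0. +x points from seat to column, -x out of the slot's mouth. Base: horseshoe plate 8 mm thick, 90 mm wide (104 over the toes), x = -58 to +169 mm; slot 34 mm wide, open down to the worktop, its mouth flared from 34 mm at x = -22 to 64 mm at x = -58. Column: x = 95 to 149, y = -44 to +56, up to z = 127 mm
- seat (a point): centre of the bottle seat at the closed end of the slot, at worktop height: the bottle's axis shall stand here, within a few mm; axes as press. A grey vee rest, 34 mm wide and 42 mm tall, stands on the base close behind the seat (its faces 15 mm from this point): the bottle is pushed up against it
- pivot (a point): centre of the arm's hinge, 120 mm behind the seat (press +x) and 105 mm above the worktop; the hinge axis runs along the press's y
- swing (a joint): angle of the press arm, rad: 0 = at rest, pointing up, 1.40 above level; 1.40 = swung forward (towards press -x) and down onto its stop, level. A torsion spring drives it back to 0: 2 to 3 N at the handle near rest, about 12 N at the stop with the plug under the foot
- press_arm: the arm: steel bar 22 mm wide (along the hinge), 12 mm thick; origin at the pivot, its -x axis points along the bar to the handle, 200 mm away. A boss 120 mm from the pivot carries a sprung foot (white disc, 23 mm diameter), face 46 mm below the bar's centre line, that gives up to 8 mm (6 to 11 N); with the arm on its stop the foot is over the seat
- handle (a point): middle of the cross handle at the arm's end, 200 mm from the pivot: a round bar parallel to the hinge (press y), 114 mm long, with a black grip 14 mm in diameter from 7 to 54 mm to each side of the middle; 302 mm above the worktop at rest, 105 mm at the stop. The arm runs from its middle towards the pivot
- bottle_center (a point): centre (29.5 mm up) of the amber bottle to be pressed: 29 mm diameter, 59 mm tall to its rim, about 66 g, standing upright, white plug (flange 19 mm diameter, 4 mm thick) standing 6 mm proud of the rim; z axis along the bottle, up
- plug_slide (a joint): how far the plug has been pushed in, m: 0 = as found (its top 69 mm above the worktop), 0.006 = home, flange on the rim (top at 63 mm). Needs about 3.5 N and springs back part of the way when let go
- plug: the plug; origin at the centre of the underside of its flange
- open_bottle: amber bottle without plug or cap, 29 mm diameter, 59 mm tall, standing on the worktop; origin at the centre of its underside; not to be disturbed
- done_bottle: amber bottle with black screw cap, 29 mm diameter, 60 mm tall, standing alone; origin at the centre of its underside; not to be disturbed
- tweezers: steel tweezers lying flat near the front edge, 123 mm long, 8 mm high; origin under the middle; not to be disturbed
Things that resemble listed ones, but are neither listed nor needed, are in the scene too. Leave any blue look-alike of the part that bears bottle_center alone.

How it is judged:
By the outcome, as a careful person would: the job done as asked, in the order asked, and still so for the second after the job is handed in, while the arm keeps its last pose, push and grip.
It also fails if it takes over 69 s, if anything falls off the work surface, if the arm or the gripper's body presses on something with over 40 N, if the wrist force passes 120 N, or if a joint passes its speed limit or range.

## Robot

A 6-joint arm with a two-finger parallel gripper is mounted at the origin on a cart in front of the work surface, level with it; the furniture and walls round the work are solid. World frame = base frame: x ahead of the robot, y to its left, z up, the work surface at z = 0. Lengths are in mm, angles in rad, forces in N, time in s.
With the tool pointing down it reaches from about 300 to 775 mm from the base axis. Payload 14.6 kg.
Tool frame: the origin (TCP) lies on the centre line of the jaws, within the pads' length; the fingertips stand 8 mm ahead of it and the grasp point (between the pads) lies 11 mm behind it; z points along the fingers, y is the direction in which the jaws open and shut (so a half turn about z gives the same grasp; the last joint's range is limited). The gripper opens to 94 mm and grips with 3 to 60 N. Pads are 16 mm wide; open, the fingers measure 119 mm over their backs; the gripper's body (75 mm by 177 mm) begins 78 mm behind the grasp point.
Start: joints at [1.106, 0.3, 1.521, -0, 1.321, -0.067], TCP at [213.062, 507.044, 213.446] pointing down, gripper open.
Joint ranges: [-3.03, 3.03], [-0.79, 2.21], [0.23, 2.52], [-1.04, 4.18], [0, 3.07], [-2.55, 2.55]. Speed limits (rad/s): [2.22, 2.22, 2.57, 3.14, 3.14, 3.14].

## Interface

Orientations are given as [roll, pitch, yaw] about the fixed x, y, z axes, in that order (R = Rz(yaw) Ry(pitch) Rx(roll)).
In Python, from cell import read_state, cams, manip gives the robot as it stands.
- The arm moves only by the shell command python3 -m handwheel 'ROWS' [OPENING] [FORCE]. ROWS is JSON, a list of rows, each a list of 4 numbers: the shift along the tool's x, y, z in m, then the turn about the tool's z in degrees. In form: [[dx, dy, dz, turn], ...]. A call has 1 to 5 rows; each row is the pose to reach, as a shift and turn from the pose measured when the call began, along the tool's axes at that moment; what a row does not reach only later rows make up. A row lasts 1/8 s, in which the tool goes at most 62.5 mm and 10.7 degrees, less where a joint would pass 70% of its speed; a pose out of reach is approached as far as the arm can. A call with a gripper value outside its range is refused whole. OPENING is the closure, from 0 (fully open) to 1 (shut), set as the call begins (- or left out, the last holds). The fingers move at their own pace and stop on an object; FORCE is the grip in N (left out, the last holds). Time passes only in rows, so rows that repeat a pose let the fingers close. It gives the time, the measured TCP pose, the force and the opening at its end, in the units of the state.
- read_state(): the state, without advancing time (a new reading comes with each control period).
- cams.camera(name): name is "scene" or "top"; returns the picture (480x640x3 uint8, red, green, blue); there is no depth.
- cams.get_calibration(name): a dict with "vertical_fov" (degrees; the focal length in pixels is half the picture's height over the tangent of half this angle, whatever the lens; pixels are square), "cx", "cy" (the principal point, pixels), "R" (3x3) and "t" (3): a world point X has camera coordinates R X + t. Camera axes: x right, y down, z forward; pixel columns grow to the right and rows downward; lengths in mm; the calibration is good to about 2 mm. A picture is of the moment at which its call begins. get_calibration takes no time and is no camera call.
- manip.sign_off(): hands the job in, once; it reports no verdict.
The state is a dict: "clock": time; "joints": joint angles; "qd": joint speeds; "effort": joint torques, N m; "eef_pos": TCP position; "eef_rot": TCP orientation; "wrist_force": force on the tool from outside, world axes, zero at the start; "moment": the same for the moment, N m; "finger_gap": finger opening in mm.
Only numpy, scipy, OpenCV 4.12 (cv2) and the standard library are available. Lean on these libraries where they do the work, as an engineer would, in place of code of your own. Each camera call takes 0.05 s, during which the arm holds its last target. There are 200 camera calls.

## Working session

There is one attempt and no reset: what is moved stays moved. The work goes in short steps, Python scripts to look and compute and a shell command to move; the robot and the scene stay as the last step left them, time stands still between calls to the robot, and variables do not carry over. Pictures are saved under pics/ and viewed, about 8 in all and at most 12, crops included, and the job is handed in when it is done.

```bash
ls; mkdir -p pics
python3 - <<'E'
from cell import read_state, cams
import cv2
s=read_state();print({k:s[k] for k in('clock','eef_pos','eef_rot','wrist_force','finger_gap')})
for n in('scene','top'):
    cv2.imwrite(f'pics/{n}0.png',cams.camera(n)[:,:,::-1]);print(cams.get_calibration(n))
E
```

```text
pics
{'clock': 0.0, 'eef_pos': array([212.94084309, 506.82758044, 212.88249652]), 'eef_rot': array([-3.14043127e+00, -9.22198777e-05,  2.74381019e+00]), 'wrist_force': array([0.10838262, 0.22458379, 1.02592586]), 'finger_gap': 94.06247615317102}
{'vertical_fov': 57.10686209660767, 'cx': 316.03636221230636, 'cy': 239.12545106239116, 'R': array([[ 0.53436521, -0.84524304,  0.0042456 ],
       [-0.59285193, -0.37837352, -0.71088681],
       [ 0.60247855,  0.37735617, -0.70329362]]), 't': array([-298.39266961,  419.11099747,  711.3540266 ])}
{'vertical_fov': 43.83311838026283, 'cx': 325.04099993370573, 'cy': 245.5157066053477, 'R': array([[ 0.00943911, -0.99975455,  0.02004348],
       [-0.98998455, -0.01216668, -0.14065047],
       [ 0.14085981, -0.01851513, -0.98985641]]), 't': array([ -66.22725972,  526.63371156, 1304.7561404 ])}
```

View pics/scene0.png

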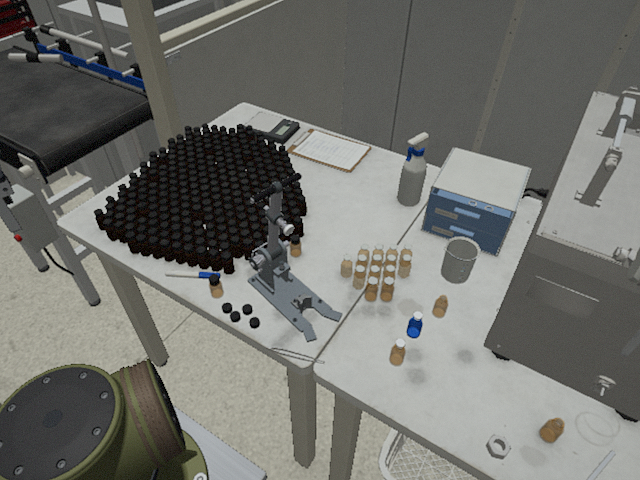

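View pics/top0.png

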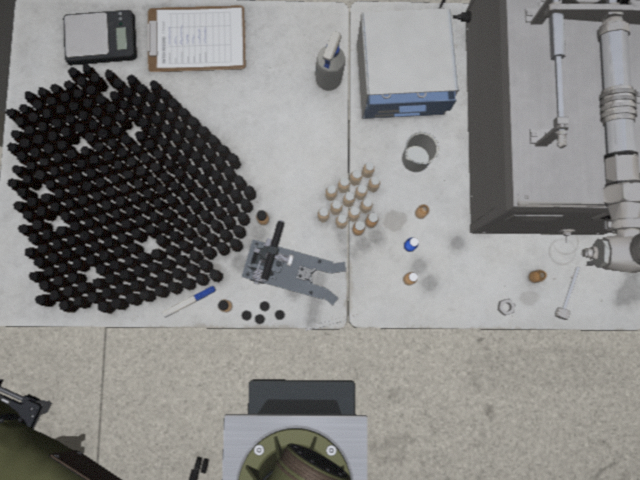

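The amber candidates are:
- Scene (398,352) / top (410,278): white top, standing alone.
- Scene (440,306) / top (422,211): no white top visible.
- Scene (551,430) / top (537,276): no white top visible.
- The cluster near scene (378,270) / top (350,200).

The blue look-alike is at scene (414,325). The bottle at (398,352) seems to fit the description, so I'll enlarge it to confirm.

Run:
```python
import cv2,numpy as np
a=cv2.imread('pics/scene0.png');t=cv2.imread('pics/top0.png')
z=lambda i,x,y,w,h,k:cv2.resize(i[y:y+h,x:x+w],None,fx=k,fy=k,interpolation=cv2.INTER_CUBIC)
A=z(a,330,235,133,135,3);B=z(t,380,195,133,100,3);C=z(a,235,170,133,100*0+180,3)
T=z(t,235,210,133,100,6)
cv2.imwrite('pics/c1.png',np.hstack([A[:405],C[:405]]))
cv2.imwrite('pics/c2.png',T)
```

```text
(no output)
```

View pics/c1.png

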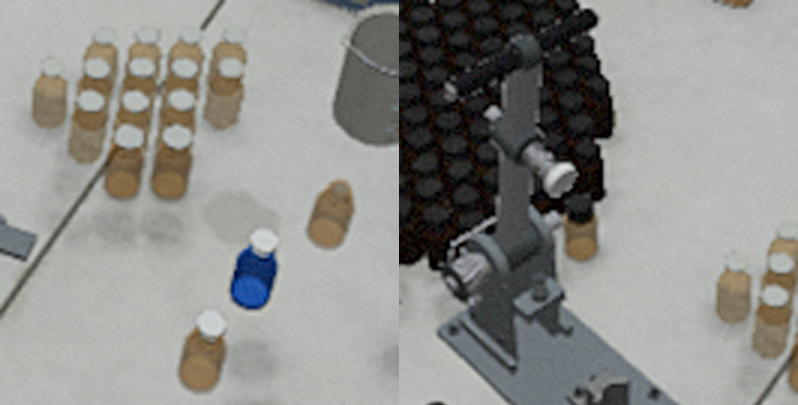

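View pics/c2.png

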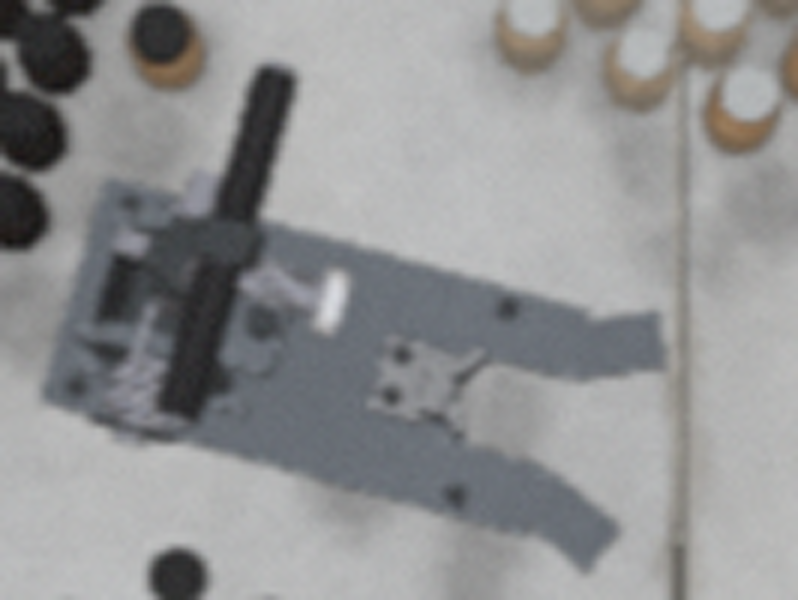

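The isolated bottle shows a white flange raised on a stem above its shoulder, and it has the same form as the blue one. The cluster caps are paler. I'll measure plug-top heights across both views to decide, and fit the press pose.

```bash
cat > h.py <<'E'
import numpy as np,cv2
from cell import read_state,cams
C={n:cams.get_calibration(n) for n in('scene','top')}
def ray(n,p):
    c=C[n];f=240/np.tan(np.radians(c['vertical_fov']/2))
    d=c['R'].T@np.array([(p[0]-c['cx'])/f,(p[1]-c['cy'])/f,1]);return -c['R'].T@c['t'],d/np.linalg.norm(d)
def onz(n,p,z):
    o,d=ray(n,p);return o+d*(z-o[2])/d[2]
def tri(a,b):
    (o,d),(q,e)=ray('scene',a),ray('top',b)
    s=np.linalg.lstsq(np.c_[d,-e],q-o,rcond=None)[0];P,Q=o+d*s[0],q+e*s[1]
    return (P+Q)/2,np.linalg.norm(P-Q)
def proj(n,X):
    c=C[n];f=240/np.tan(np.radians(c['vertical_fov']/2));v=c['R']@np.array(X)+c['t'];return f*v[:2]/v[2]+[c['cx'],c['cy']]
E
python3 - <<'E'
from h import *
a=cv2.imread('pics/scene0.png');t=cv2.imread('pics/top0.png')
def blobs(im,x0,y0,x1,y1):
    h=cv2.cvtColor(im,cv2.COLOR_BGR2HSV);b,g,r=[im[...,i].astype(int) for i in range(3)]
    m=((h[...,2]>195)&(h[...,1]<40)).astype(np.uint8);k=np.zeros_like(m);k[y0:y1,x0:x1]=m[y0:y1,x0:x1]
    n,_,s,c=cv2.connectedComponentsWithStats(k);return [(s[i].tolist(),c[i].round(1).tolist()) for i in range(1,n) if s[i][4]>8]
print('sc',*blobs(a,340,240,450,360),sep='\n');print('tp',*blobs(t,310,155,440,300),sep='\n')
img=np.array([[110,180],[42,398],[660,312],[665,368],[620,530],[585,572]])/6+[235,210]-0.42
mod=np.array([[169,-45],[169,45],[-58,-52],[-58,-32],[-58,32],[-58,52]],float)
W=np.array([onz('top',p,8)[:2] for p in img])
mc,wc=mod.mean(0),W.mean(0);U,S,V=np.linalg.svd((mod-mc).T@(W-wc));R=(V.T@np.diag([1,np.linalg.det(V.T@U.T)])@U.T)
T=wc-R@mc;print('seat',T,'yaw',np.degrees(np.arctan2(R[1,0],R[0,0])),'res',((mod@R.T+T)-W).round(1).tolist())
# bottle amber masks
for n,im,(x0,y0,x1,y1) in(('scene',a,(380,335,415,370)),('top',t,(398,262,425,290))):
    h=cv2.cvtColor(im,cv2.COLOR_BGR2HSV)[y0:y1,x0:x1];m=((h[...,0]<25)&(h[...,1]>80)).astype(np.uint8)
    print(n,np.add(cv2.boundingRect(m),[x0,y0,0,0]))
c=lambda n,im,x,y:cv2.resize(im[y:y+45,x:x+45],(396,396),interpolation=cv2.INTER_CUBIC)
cv2.imwrite('pics/c3.png',np.hstack([c('s',a,376,330),c('s',a,352,262)]))
E
```

```text
sc
([414, 312, 9, 7, 42], [417.6, 314.6])
([396, 339, 9, 8, 51], [400.0, 342.3])
tp
([411, 238, 8, 8, 47], [414.3, 241.3])
([410, 273, 8, 8, 46], [413.2, 276.5])
seat [458.39675494 -42.20705127] yaw 74.82543968991128 res [[2.7, 4.2], [-0.1, 4.2], [-1.5, -5.5], [0.7, 1.7], [0.7, 1.7], [-2.6, -6.2]]
scene [390 344  15  21]
top [404 274  10  10]
```

View pics/c3.png

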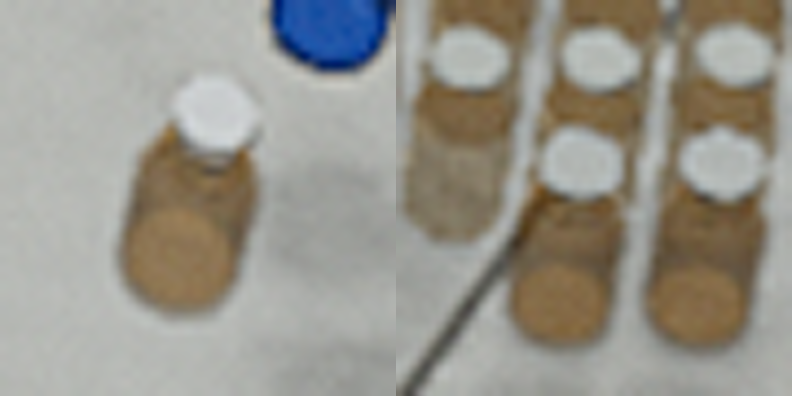

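The left crop shows the plug on the lone bottle (scene (400,342)) raised on a visible stem. The cluster caps sit flush. So the target is the lone amber bottle with the raised plug. Next I'll refine the press fit, since the toe ends are cut square to the flare.

Run:
```python
from h import *
print('plug',tri((400,342.3),(413.2,276.5)), 'on69 top',onz('top',(413.2,276.5),69),'scene',onz('scene',(400,342.3),69))
for n,h in(('A',((298.7,176),(280.3,222))),('B',((252,200.7),(265,278.3)))): print('handle',n,tri(*h))
img=np.array([[110,180],[42,398],[660,312],[665,368],[620,530],[585,572]])/6+[235,210]-0.42
mod=np.array([[169,-45],[169,45],[-50,-52],[-58,-32],[-58,32],[-50,52]],float)
W=np.array([onz('top',p,8)[:2] for p in img])
mc,wc=mod.mean(0),W.mean(0);U,S,V=np.linalg.svd((mod-mc).T@(W-wc));R=V.T@np.diag([1,np.linalg.det(V.T@U.T)])@U.T
T=wc-R@mc;print('seat',T,'yaw',np.degrees(np.arctan2(R[1,0],R[0,0])),'res',((mod@R.T+T)-W).round(1).tolist())
for y in(-57,57):print('handle model',y,R@[86,y]+T)
t=cv2.imread('pics/top0.png');s=cv2.imread('pics/scene0.png')
k=4;pts=[(x,y,8) for x,y in mod]+[(0,0,0),(-22,17,8),(-22,-17,8),(0,17,8),(0,-17,8),(4,17,42),(4,-17,42),(86,57,302),(86,-57,302)]
o=[]
for n,im,(x,y,w,h) in(('top',t,(235,212,120,110)),('scene',s,(240,165,110,180))):
    c=cv2.resize(im[y:y+h,x:x+w],None,fx=k*.83,fy=k*.83)
    for p in pts:
        q=proj(n,[*(R@p[:2]+T),p[2]]);cv2.circle(c,tuple(((q-[x,y]+.5)*k*.83).astype(int).tolist()),2,(0,0,255),-1)
    o.append(np.pad(c,((0,600-c.shape[0]),(0,0),(0,0))))
cv2.imwrite('pics/c4.png',np.hstack(o))
```

```text
plug (array([ 457.05981342, -254.04964287,   65.65304829]), np.float64(0.09940970901063148)) on69 top [ 456.77883383 -253.53188518   69.        ] scene [ 454.85114279 -254.50131801   69.        ]
handle A (array([532.92810306,  25.25663052, 298.97721599]), np.float64(2.0131237543309357))
handle B (array([428.77290578,  52.05114721, 299.84013151]), np.float64(2.0553698770527706))
seat [457.69700112 -44.78027075] yaw 74.82040227329938 res [[2.1, 1.6], [-0.8, 1.6], [-0.1, -0.4], [-0.0, -0.9], [0.0, -0.9], [-1.2, -1.1]]
handle model -57 [535.22697524  23.29397631]
handle model 57 [425.20445857  53.144367  ]
```

View pics/c4.png

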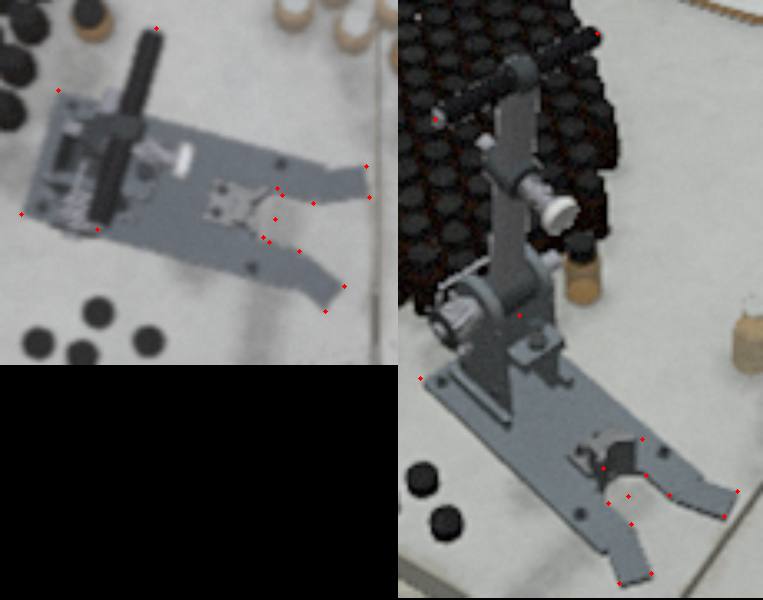

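```bash
python3 -m handwheel '[[-0.038,-0.046,0,0],[-0.076,-0.092,0,0],[-0.115,-0.139,0,0],[-0.153,-0.185,0,0],[-0.191,-0.231,0,0]]' && python3 -m handwheel '[[-0.025,-0.052,0,0],[-0.050,-0.105,0,0],[-0.076,-0.157,0,0],[-0.101,-0.209,0,0],[-0.126,-0.262,0,0]]'
```

```text
clock: 0.72
eef_pos: [299.6, 218.1, 213.1]
eef_rot: [-3.141, 0.0, 2.744]
wrist_force: [0.8, 0.2, 1.1]
finger_gap: 94.1
clock: 1.35
eef_pos: [314.0, -74.1, 213.5]
eef_rot: [-3.141, 0.001, 2.744]
wrist_force: [1.2, 0.6, 0.2]
finger_gap: 93.8
```

```bash
python3 -m handwheel '[[-0.040,-0.023,0,10],[-0.080,-0.047,0,20],[-0.121,-0.070,0,30],[-0.161,-0.094,0,40],[-0.201,-0.117,0,50]]' && python3 -m handwheel '[[0,0,0,10],[0,0,0,20],[0,0,0,30],[0,0,0,32.2],[0,0,0,32.2]]'
python3 - <<'E'
from h import *
t=cams.camera('top');s=cams.camera('scene');cv2.imwrite('pics/s1.png',s[:,:,::-1]);cv2.imwrite('pics/t1.png',t[:,:,::-1])
print(onz('top',(414.3,241.3),69))
E
```

```text
clock: 1.98
eef_pos: [454.7, -261.1, 213.4]
eef_rot: [-3.141, 0.001, 1.866]
wrist_force: [0.2, 0.7, 0.7]
finger_gap: 94.1
clock: 2.6
eef_pos: [454.6, -261.0, 213.1]
eef_rot: [-3.141, 0.001, 1.304]
wrist_force: [0.6, 0.6, 0.4]
finger_gap: 94.0
[ 534.71345098 -256.85628729   69.        ]
```

```bash
python3 -m handwheel '[[0,0,0.02,0],[0,0,0.04,0],[0,0,0.06,0],[0,0,0.08,0],[0,0,0.1,0]]' 0.47 5 && python3 -m handwheel '[[0,0,0.025,0],[0,0,0.05,0],[0,0,0.075,0],[0,0,0.091,0],[0,0,0.091,0]]'
python3 - <<'E'
from h import *
o=[]
for n,(x,y,w,h) in(('scene',(330,270,133,150)),('top',(350,215,133,150))):
    o.append(cv2.resize(cams.camera(n)[y:y+h,x:x+w,::-1],None,fx=3,fy=3,interpolation=cv2.INTER_CUBIC))
cv2.imwrite('pics/g1.png',np.hstack(o))
E
```

```text
clock: 3.32
eef_pos: [454.6, -261.1, 112.6]
eef_rot: [-3.142, 0.001, 1.306]
wrist_force: [0.1, -0.3, -0.9]
finger_gap: 50.3
clock: 3.95
eef_pos: [454.2, -260.9, 20.9]
eef_rot: [-3.14, 0.0, 1.306]
wrist_force: [1.0, 0.7, -0.4]
finger_gap: 49.8
```

View pics/g1.png

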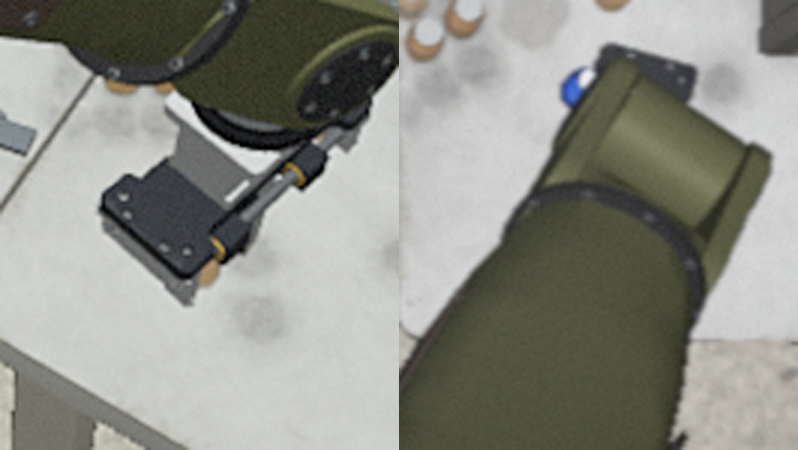

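The amber bottle sits between the jaws, just visible at crop (209,275). The wrist and forearm are bulky, so I'll estimate their height and width before taking them near the press handle.

Run:
```python
from h import *
print(tri((445,298),(470,268)))
for p in [(472,270),(417,235),(400,278),(467,312)]: print(p,onz('top',p,280).round(),onz('top',p,350).round())
print(read_state()['joints'])
```

```text
(array([ 451.39637545, -318.02388261,  255.45000111]), np.float64(24.762062013368336))
(472, 270) [ 451. -327.  280.] [ 443. -308.  350.]
(417, 235) [ 515. -226.  280.] [ 503. -214.  350.]
(400, 278) [ 434. -194.  280.] [ 428. -184.  350.]
(467, 312) [ 374. -316.  280.] [ 371. -298.  350.]
[-5.90973532e-01  4.87738033e-01  1.75638071e+00 -8.19200541e-04
  8.96559090e-01 -3.25569276e-01]
```

```bash
python3 -m handwheel '[[0,0,0,0],[0,0,0,0],[0,0,0,0],[0,0,0,0],[0,0,0,0]]' 1 4
python3 - <<'E'
from h import *
s=read_state();p=s['eef_pos'];y=s['eef_rot'][2];R=np.array([[np.cos(y),np.sin(y)],[np.sin(y),-np.cos(y)]])
u=np.array([np.cos(np.radians(75)),np.sin(np.radians(75))]);S=np.array([457.7,-44.8])
print(p,y)
for d in(-116,-28): print(d,S+d*u,R@(S+d*u-p[:2]))
E
```

```text
clock: 4.68
eef_pos: [455.1, -261.5, 22.7]
eef_rot: [3.14, 0.001, 1.306]
wrist_force: [-1.1, 1.1, 6.2]
finger_gap: 29.0
[ 455.11902124 -261.49816903   22.7272963 ] 1.3059319159159282
-116 [ 427.67699077 -156.84739585] [ 93.81766074 -53.88038507]
-28 [450.45306674 -71.84592314] [181.81724739 -54.15010668]
```

```bash
python3 -m handwheel '[[0.015,-0.009,0,0],[0.035,-0.020,0,0],[0.055,-0.032,0,0],[0.075,-0.043,0,0],[0.094,-0.054,0,0]]'; python3 -m handwheel '[[0,0,0,0]]'
python3 - <<'E'
from h import *
s=read_state();p=s['eef_pos'];y=s['eef_rot'][2];R=np.array([[np.cos(y),np.sin(y)],[np.sin(y),-np.cos(y)]])
u=np.array([np.cos(np.radians(75)),np.sin(np.radians(75))]);S=np.array([457.7,-44.8])
for d in(-28,): print(d,S+d*u,R@(S+d*u-p[:2]))
o=[]
for n,(x,y,w,h) in(('scene',(270,230,133,150)),('top',(290,215,133,150))):
    o.append(cv2.resize(cams.camera(n)[y:y+h,x:x+w,::-1],None,fx=3,fy=3,interpolation=cv2.INTER_CUBIC))
cv2.imwrite('pics/g2.png',np.hstack(o))
E
```

```text
clock: 5.3
eef_pos: [427.4, -155.3, 22.7]
eef_rot: [3.14, 0.001, 1.306]
wrist_force: [0.4, -2.7, 4.1]
finger_gap: 28.6
clock: 5.42
eef_pos: [426.9, -153.9, 22.7]
eef_rot: [3.14, 0.001, 1.308]
wrist_force: [-0.2, -0.2, -0.9]
finger_gap: 29.1
-28 [450.45306674 -71.84592314] [85.3144932   1.38749757]
```

View pics/g2.png

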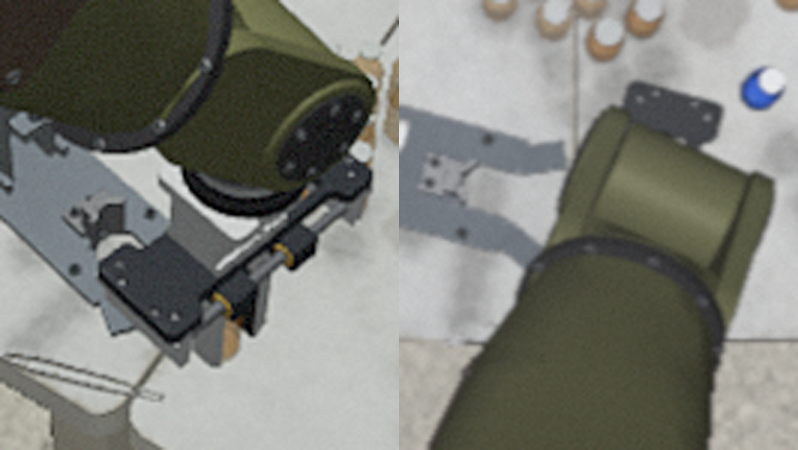

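```bash
python3 -m handwheel '[[0.008,0,0,0],[0.017,0.001,0,0],[0.026,0.001,0,0],[0.035,0.001,0,0],[0.043,0.001,0,0]]'; python3 -m handwheel '[[0.006,0,0,0],[0.014,0,0,0],[0.022,0,0,0],[0.03,0,0,0],[0.038,0,0,0]]';python3 -m handwheel '[[0,0,0,0]]'
```

```text
clock: 6.15
eef_pos: [439.6, -113.1, 22.6]
eef_rot: [3.14, 0.001, 1.307]
wrist_force: [-0.3, -2.0, 3.9]
finger_gap: 29.0
clock: 6.78
eef_pos: [449.7, -76.0, 22.6]
eef_rot: [3.14, 0.001, 1.307]
wrist_force: [-0.6, -3.3, 4.7]
finger_gap: 29.0
clock: 6.9
eef_pos: [449.8, -75.4, 22.5]
eef_rot: [3.14, 0.001, 1.308]
wrist_force: [1.0, 0.7, 2.8]
finger_gap: 28.8
```

```bash
python3 -m handwheel '[[0,0,0,0],[0,0,0,0],[0,0,0,0]]' 0.47 && python3 -m handwheel '[[-0.01,0,0,0],[-0.02,0,0,0],[-0.03,0,0,0]]' && python3 -m handwheel '[[0,0,0,0],[0,0,0,0],[0,0,0,0],[0,0,0,0]]' 0.87 10
python3 - <<'E'
from h import *
s=read_state();p=s['eef_pos'];y=s['eef_rot'][2]
u=np.array([np.cos(np.radians(75)),np.sin(np.radians(75))]);S=np.array([457.7,-44.8]);v=np.array([-u[1],u[0]])
print((p[:2]-S)@u,(p[:2]-S)@v)
E
```

```text
clock: 7.28
eef_pos: [449.7, -75.4, 22.4]
eef_rot: [3.14, 0.001, 1.307]
wrist_force: [-0.2, -0.4, 0.6]
finger_gap: 49.3
clock: 7.65
eef_pos: [441.6, -105.3, 22.5]
eef_rot: [3.14, 0.001, 1.307]
wrist_force: [0.2, -0.6, 0.1]
finger_gap: 49.9
clock: 8.15
eef_pos: [441.7, -105.1, 22.5]
eef_rot: [3.14, 0.001, 1.307]
wrist_force: [0.4, 0.1, -0.4]
finger_gap: 14.0
-62.38243159973545 -0.11349225672969583
```

```bash
python3 -m handwheel '[[0.006,0,0,0],[0.012,0,0,0],[0.018,0,0,0],[0.024,0,0,0],[0.030,0,0,0]]' && python3 -m handwheel '[[0.002,0,0,0],[0.004,0,0,0],[0.006,0,0,0],[0.007,0,0,0]]' && python3 -m handwheel '[[0.001,0,0,0],[0.002,0,0,0],[0.003,0,0,0]]'
python3 - <<'E'
from h import *
s=read_state();p=s['eef_pos'];y=s['eef_rot'][2]
u=np.array([np.cos(np.radians(75)),np.sin(np.radians(75))]);S=np.array([457.7,-44.8]);v=np.array([-u[1],u[0]])
print((p[:2]-S)@u,(p[:2]-S)@v)
o=[]
for n,(x,y,w,h) in(('scene',(240,170,133,160)),('top',(260,205,133,160))):
    o.append(cv2.resize(cams.camera(n)[y:y+h,x:x+w,::-1],None,fx=3,fy=3,interpolation=cv2.INTER_CUBIC))
cv2.imwrite('pics/g3.png',np.hstack(o))
E
```

```text
clock: 8.78
eef_pos: [449.6, -75.7, 22.4]
eef_rot: [3.14, 0.001, 1.307]
wrist_force: [0.2, -1.3, 0.7]
finger_gap: 12.5
clock: 9.28
eef_pos: [451.4, -68.9, 22.4]
eef_rot: [3.14, 0.001, 1.307]
wrist_force: [0.4, -0.5, 0.1]
finger_gap: 12.2
clock: 9.65
eef_pos: [452.2, -66.0, 22.4]
eef_rot: [3.14, 0.001, 1.307]
wrist_force: [-0.2, -0.4, 0.8]
finger_gap: 12.2
-21.860713877150282 -0.18924755644094748
```

View pics/g3.png

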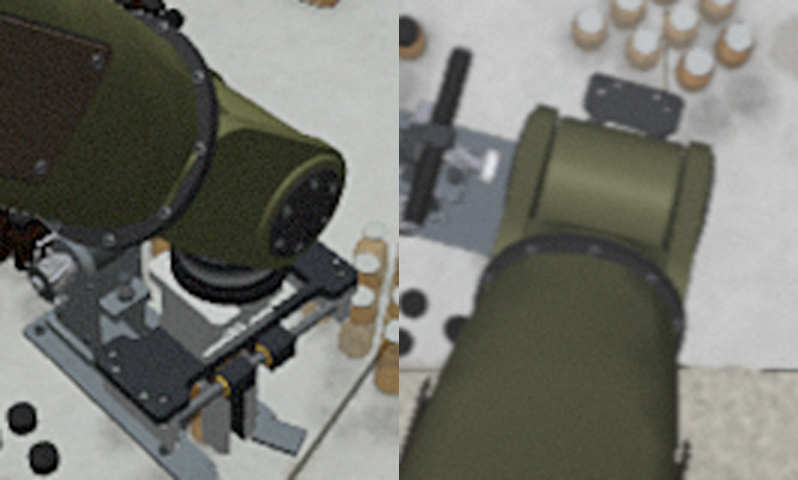

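```bash
for i in 1; do python3 -m handwheel '[[0.001,0,0,0],[0.001,0,0,0]]';python3 -m handwheel '[[0.001,0,0,0],[0.001,0,0,0]]';python3 -m handwheel '[[0.001,0,0,0],[0.001,0,0,0]]'; done | grep -E "pos|force"
```

```text
eef_pos: [452.2, -65.4, 22.4]
wrist_force: [-3.2, -6.5, 2.3]
eef_pos: [452.0, -65.3, 22.4]
wrist_force: [-5.4, -9.2, 3.4]
eef_pos: [452.0, -65.2, 22.5]
wrist_force: [-4.0, -11.5, 2.8]
```

```bash
(python3 -m handwheel '[[-0.003,0,0,0],[-0.02,0,0,0],[-0.04,0,0,0],[-0.06,0,0,0],[-0.08,0,0,0]]'; python3 -m handwheel '[[0,0,-0.04,-10],[0,0,-0.1,-20],[0,0,-0.16,-30],[0,0,-0.22,-40],[0,0,-0.275,-50]]' 0.47; python3 -m handwheel '[[0,0,-0.025,-10],[0,0,-0.04,-20],[0,0,-0.04,-30],[0,0,-0.04,-40],[0,0,-0.04,-40]]')
python3 - <<'E'
from h import *
s=read_state();p=s['eef_pos'];y=s['eef_rot'][2];R=np.array([[np.cos(y),np.sin(y)],[np.sin(y),-np.cos(y)]])
u=np.array([np.cos(np.radians(75)),np.sin(np.radians(75))]);v=np.array([-u[1],u[0]]);S=np.array([457.7,-44.8])
H=S+86*u+30*v;print(H,(R@(H-p[:2])).round(1))
o=[]
for n,(x,y,w,h) in(('scene',(240,160,160,190)),('top',(240,205,106,127))):
    c=cams.camera(n);cv2.imwrite(f'pics/{n}2.png',c[:,:,::-1]);o.append(cv2.resize(c[y:y+h,x:x+w,::-1],(400,475),interpolation=cv2.INTER_CUBIC))
cv2.imwrite('pics/g4.png',np.hstack(o))
E
```

```text
clock: 11.12
eef_pos: [430.7, -143.7, 22.9]
eef_rot: [-3.141, 0.005, 1.307]
wrist_force: [0.3, 0.0, -0.0]
finger_gap: 12.2
clock: 11.75
eef_pos: [430.5, -143.1, 300.2]
eef_rot: [-3.139, 0.003, 2.186]
wrist_force: [0.7, 0.2, -0.2]
finger_gap: 49.1
clock: 12.38
eef_pos: [430.2, -143.4, 340.1]
eef_rot: [-3.137, 0.001, 2.882]
wrist_force: [0.5, 0.5, 0.6]
finger_gap: 49.6
[450.98066309  46.03419241] [ 28.5 188.5]
```

View pics/g4.png

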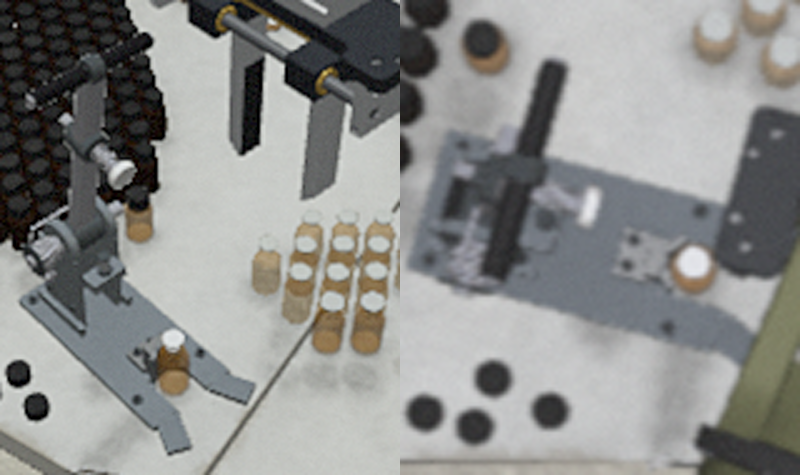

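Bottle stands upright at the vee rest (crop scene (172,360), top (693,268)). I'll check its position numerically.

Run:
```python
from h import *
c={}
for n,(x0,y0,x1,y1) in(('scene',(298,285,320,305)),('top',(310,265,328,287))):
    im=cv2.imread(f'pics/{n}2.png');m=np.zeros(im.shape[:2],np.uint8);m[y0:y1,x0:x1]=im[y0:y1,x0:x1].min(2)>195
    k,_,s,ce=cv2.connectedComponentsWithStats(m);i=1+np.argmax(s[1:,4]);c[n]=ce[i];print(n,ce[i],s[i])
P,e=tri(c['scene'],c['top']);u=np.array([np.cos(np.radians(75)),np.sin(np.radians(75))]);v=np.array([-u[1],u[0]]);S=np.array([457.7,-44.8])
for Q in(P,onz('top',c['top'],69),onz('scene',c['scene'],69)):print(Q,e,(Q[:2]-S)@u,(Q[:2]-S)@v)
```

```text
scene [314.85365854 288.53658537] [307 285  13  11  82]
top [317.36956522 274.73913043] [314 271   8   8  46]
[460.99830291 -49.5835954   87.28419662] 14.727818975775746 -3.766934729160776 -4.424001554725933
[458.27553487 -43.78750344  69.        ] 14.727818975775746 1.1269559587829368 -0.2938706061781076
[478.15855735 -47.42596072  69.        ] 14.727818975775746 2.758580999952211 -20.441097556180747
```

```bash
python3 -m handwheel '[[0.006,0.038,0,0],[0.012,0.076,0,0],[0.018,0.114,0,0],[0.024,0.152,0,0],[0.0285,0.1885,0,0]]'; python3 -m handwheel '[[0,0,0,0],[0,0,0.015,0],[0,0,0.030,0],[0,0,0.045,0],[0,0,0.049,0]]'
python3 - <<'E'
from h import *
o=[]
for n,(x,y,w,h) in(('scene',(200,90,160,190)),('top',(220,180,106,127))):
    c=cams.camera(n);cv2.imwrite(f'pics/{n}3.png',c[:,:,::-1]);o.append(cv2.resize(c[y:y+h,x:x+w,::-1],(400,475),interpolation=cv2.INTER_CUBIC))
cv2.imwrite('pics/g5.png',np.hstack(o))
E
```

```text
clock: 13.1
eef_pos: [451.7, 47.3, 339.3]
eef_rot: [-3.137, 0.001, 2.876]
wrist_force: [0.7, -0.1, 0.5]
finger_gap: 49.7
clock: 13.72
eef_pos: [451.3, 46.7, 289.0]
eef_rot: [-3.137, -0.001, 2.875]
wrist_force: [0.2, 0.6, 0.2]
finger_gap: 49.7
```

View pics/g5.png

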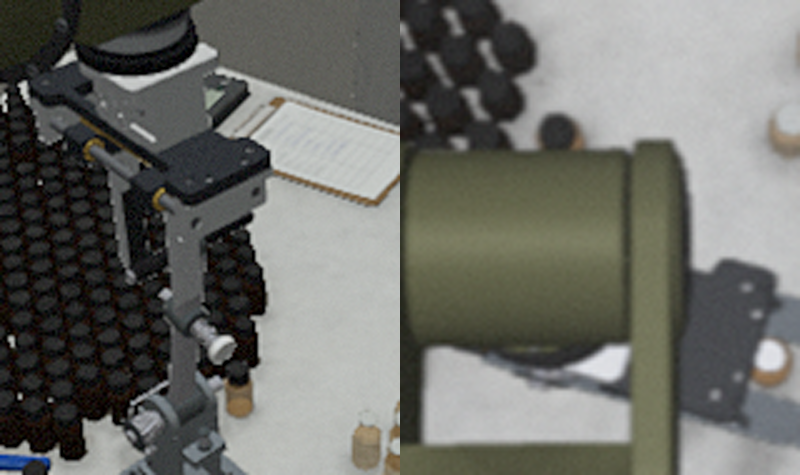

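The jaws straddle the handle grip (handle end near crop (130,278)). Now I'll close them.

```bash
python3 -m handwheel '[[0,0,0,0],[0,0,0,0],[0,0,0,0],[0,0,0,0],[0,0,0,0]]' 1 20
python3 - <<'E'
from h import *
s=read_state();p=s['eef_pos'];y=s['eef_rot'][2];print(y)
R=np.array([[np.cos(y),np.sin(y)],[np.sin(y),-np.cos(y)]])
u=np.array([np.cos(np.radians(75)),np.sin(np.radians(75))]);S=np.array([457.7,-44.8])
x0=(p[:2]-S)@u;print('press x',x0,'v',(p[:2]-S)@[-u[1],u[0]])
# arc, from the nominal rest geometry
for th in np.arange(.05,1.41,.075):
    dx=-200*(np.cos(1.4-th)-np.cos(1.4));dz=200*(np.sin(1.4-th)-np.sin(1.4))
    t=R@(dx*u);print(round(th,3),[round(t[0]/1e3,4),round(t[1]/1e3,4),round(-dz/1e3,4)])
E
```

```text
clock: 14.45
eef_pos: [451.4, 46.1, 290.1]
eef_rot: [-3.135, 0.0, 2.875]
wrist_force: [-2.7, -6.5, 2.2]
finger_gap: 13.2
2.874840208930227
press x 86.20399008190323 v 29.59680859448859
0.05 [np.float64(-0.0), np.float64(-0.0098), np.float64(0.0019)]
0.125 [np.float64(-0.0001), np.float64(-0.0243), np.float64(0.0058)]
0.2 [np.float64(-0.0002), np.float64(-0.0385), np.float64(0.0107)]
0.275 [np.float64(-0.0003), np.float64(-0.0522), np.float64(0.0166)]
0.35 [np.float64(-0.0003), np.float64(-0.0655), np.float64(0.0236)]
0.425 [np.float64(-0.0004), np.float64(-0.0782), np.float64(0.0315)]
0.5 [np.float64(-0.0004), np.float64(-0.0903), np.float64(0.0404)]
0.575 [np.float64(-0.0005), np.float64(-0.1017), np.float64(0.0502)]
0.65 [np.float64(-0.0006), np.float64(-0.1123), np.float64(0.0608)]
0.725 [np.float64(-0.0006), np.float64(-0.1221), np.float64(0.0721)]
0.8 [np.float64(-0.0006), np.float64(-0.1311), np.float64(0.0842)]
0.875 [np.float64(-0.0007), np.float64(-0.1391), np.float64(0.0968)]
0.95 [np.float64(-0.0007), np.float64(-0.1461), np.float64(0.1101)]
1.025 [np.float64(-0.0008), np.float64(-0.1521), np.float64(0.1238)]
1.1 [np.float64(-0.0008), np.float64(-0.1571), np.float64(0.138)]
1.175 [np.float64(-0.0008), np.float64(-0.161), np.float64(0.1525)]
1.25 [np.float64(-0.0008), np.float64(-0.1638), np.float64(0.1672)]
1.325 [np.float64(-0.0008), np.float64(-0.1654), np.float64(0.1821)]
1.4 [np.float64(-0.0008), np.float64(-0.166), np.float64(0.1971)]
```

```bash
python3 -m handwheel '[[0,-0.0098,0.0019,0],[0,-0.0243,0.0058,0],[0,-0.0385,0.0107,0],[0,-0.0522,0.0166,0],[0,-0.0655,0.0236,0]]'
cat > arc.py <<'E'
from h import *
s=read_state();p=s['eef_pos'];y=s['eef_rot'][2]
R=np.array([[np.cos(y),np.sin(y)],[np.sin(y),-np.cos(y)]])
u=np.array([np.cos(np.radians(75)),np.sin(np.radians(75))]);w=np.array([-u[1],u[0]]);S=np.array([457.7,-44.8])
x=(p[:2]-S)@u;z=p[2]+11+1;v=(p[:2]-S)@w   # handle in the press frame (1 mm: rest reading 301)
a=np.arctan2(z-105,120-x);th=1.4-a;print('theta',th,'radius',np.hypot(120-x,z-105),'v',v)
for k in range(1,6):
    t=min(th+.075*k,1.4);q=S+(120-200*np.cos(1.4-t))*u+29.6*w
    d=R@(q-p[:2]);print(round(t,3),(np.r_[d,-(105+200*np.sin(1.4-t)-z)]/1e3).round(4).tolist())
E
python3 arc.py
```

```text
clock: 15.08
eef_pos: [433.8, -18.2, 266.5]
eef_rot: [-3.135, 0.001, 2.875]
wrist_force: [2.4, 4.2, 2.5]
finger_gap: 13.4
theta 0.353976745463352 radius 200.48416954298315 v 29.93346480287375
0.429 [-0.0004, -0.0124, 0.0084]
0.504 [-0.0005, -0.0245, 0.0173]
0.579 [-0.0005, -0.0358, 0.0271]
0.654 [-0.0006, -0.0464, 0.0378]
0.729 [-0.0006, -0.0562, 0.0491]
```

```bash
python3 -m handwheel '[[0,-0.0124,0.0084,0],[0,-0.0245,0.0173,0],[0,-0.0358,0.0271,0],[0,-0.0464,0.0378,0],[0,-0.0562,0.0491,0]]';python3 arc.py
```

```text
clock: 15.7
eef_pos: [418.7, -73.2, 216.9]
eef_rot: [-3.136, 0.0, 2.875]
wrist_force: [2.4, 6.2, 1.9]
finger_gap: 13.1
theta 0.7333958757131465 radius 200.42583151229684 v 30.293376663752458
0.808 [-0.0007, -0.0085, 0.0124]
0.883 [-0.0008, -0.0164, 0.0251]
0.958 [-0.0008, -0.0233, 0.0384]
1.033 [-0.0008, -0.0292, 0.0522]
1.108 [-0.0009, -0.034, 0.0664]
```

```bash
python3 -m handwheel '[[0,-0.0085,0.0124,0],[0,-0.0164,0.0251,0],[0,-0.0233,0.0384,0],[0,-0.0292,0.0522,0],[0,-0.034,0.0664,0]]';python3 arc.py
```

```text
clock: 16.32
eef_pos: [409.5, -106.5, 149.8]
eef_rot: [-3.136, 0.0, 2.875]
wrist_force: [2.2, 7.5, 5.1]
finger_gap: 13.2
theta 1.112668188816419 radius 200.32677655311946 v 30.575344551157073
1.188 [-0.001, -0.0034, 0.0146]
1.263 [-0.001, -0.006, 0.0294]
1.338 [-0.001, -0.0075, 0.0443]
1.4 [-0.001, -0.0079, 0.0568]
1.4 [-0.001, -0.0079, 0.0568]
```

```bash
python3 -m handwheel '[[0,-0.0034,0.0146,0],[0,-0.006,0.0294,0],[0,-0.0072,0.041,0],[0,-0.0077,0.049,0],[0,-0.0078,0.053,0]]' - 30;python3 -m handwheel '[[0,0,0,0]]';python3 arc.py
```

```text
clock: 16.95
eef_pos: [407.4, -114.6, 96.3]
eef_rot: [-3.136, 0.0, 2.875]
wrist_force: [-1.9, 3.8, 13.6]
finger_gap: 12.9
clock: 17.08
eef_pos: [407.4, -114.6, 96.0]
eef_rot: [-3.136, 0.0, 2.875]
wrist_force: [-0.5, 6.8, 11.1]
finger_gap: 13.1
theta 1.3849324861417869 radius 200.505243161905 v 30.52265735844526
1.4 [-0.0009, 0.0005, 0.003]
1.4 [-0.0009, 0.0005, 0.003]
1.4 [-0.0009, 0.0005, 0.003]
1.4 [-0.0009, 0.0005, 0.003]
1.4 [-0.0009, 0.0005, 0.003]
```

Now I'll press in small steps until the force jumps at the stop.

```bash
(python3 -m handwheel '[[0,0,0.001,0],[0,0,0.002,0],[0,0,0.002,0]]';python3 -m handwheel '[[0,0,0.001,0],[0,0,0.0015,0],[0,0,0.0015,0]]';python3 -m handwheel '[[0,0,0.0015,0],[0,0,0.0015,0],[0,0,0.0015,0]]') | grep -E "pos|force"
```

```text
eef_pos: [407.4, -114.7, 93.9]
wrist_force: [-1.7, 6.7, 11.6]
eef_pos: [407.4, -114.7, 92.4]
wrist_force: [-2.2, 6.6, 12.5]
eef_pos: [407.4, -114.7, 90.8]
wrist_force: [-2.6, 7.4, 12.6]
```

```bash
(python3 -m handwheel '[[0,0,0.0015,0],[0,0,0.0015,0],[0,0,0.0015,0]]';python3 -m handwheel '[[0,0,0.0015,0],[0,0,0.0015,0],[0,0,0.0015,0]]') | grep -E "pos|force"
python3 - <<'E'
from h import *
o=[]
for n,(x,y,w,h) in(('scene',(240,190,133,150)),('top',(230,205,133,150))):
    c=cams.camera(n);cv2.imwrite(f'pics/{n}4.png',c[:,:,::-1]);o.append(cv2.resize(c[y:y+h,x:x+w,::-1],None,fx=3,fy=3,interpolation=cv2.INTER_CUBIC))
cv2.imwrite('pics/g6.png',np.hstack(o))
E
```

```text
eef_pos: [407.5, -114.7, 89.7]
wrist_force: [-4.6, 7.8, 20.1]
eef_pos: [407.6, -114.8, 89.0]
wrist_force: [-7.3, 9.5, 27.1]
```

View pics/g6.png

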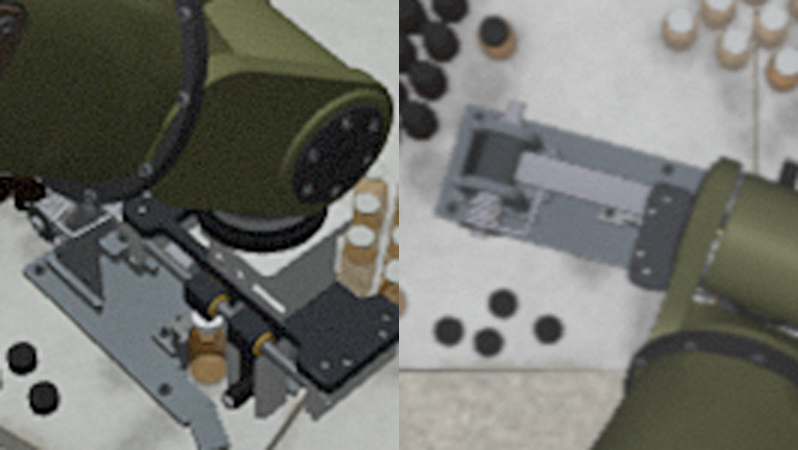

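Force rose stiffly from about 12.6 to 27 N at the stop. The bottle is upright under the foot and the arm is level. I'll hold the same push and check it is steady before handing in.

```bash
python3 -m handwheel '[[0,0,0.0008,0],[0,0,0.0008,0],[0,0,0.0008,0],[0,0,0.0008,0],[0,0,0.0008,0]]'
python3 - <<'E'
from cell import manip,read_state
s=read_state();print(s['eef_pos'],s['wrist_force'],s['finger_gap'],s['qd'].round(4))
if 15<s['wrist_force'][2]<38: print(manip.sign_off())
E
```

```text
clock: 19.68
eef_pos: [407.6, -114.8, 89.0]
eef_rot: [-3.136, 0.002, 2.877]
wrist_force: [-8.5, 9.3, 27.2]
finger_gap: 12.9
[ 407.59642896 -114.78654662   88.97223514] [-8.52662938  9.34879294 27.23734962] 12.935485635449377 [-0.0001  0.0003 -0.0002  0.0013  0.0009  0.0021]
the job is handed in; nothing more can be done
None
```

I slid the amber bottle with the proud plug into the press slot and pushed it up against the vee rest. Then I swung the press arm down to its stop and handed in at about 20 s, still gripping the handle and pushing.

**Seating:** The bottle's contact force on the vee rest rose to about 12 N. The top camera then put its axis about 1 mm from the seat. The scene-camera plug measurement at that point was spoiled (it gave nonsense), so that position rests on one view plus the contact force.

**Pressing:** The vertical force at the handle levelled off at about 12.5 N, then rose sharply to 27 N within about 1.5 mm. It held steady at 27 N before hand-in. In the last pictures the arm looks level and the bottle upright under the foot.

**Not confirmed:**
- **Stop height:** The stop came about 3 mm lower at the tool than I had calculated. I put this down to calibration error or a little slip of the handle in the pads.
- **Plug home:** The foot hides the plug, so I take it as fully home from the stop and the force, not from seeing it.
- **Other bottles and tweezers:** I did not measure them again. Nothing in the later pictures suggests they were touched.

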